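# Clamp the stain bottle with the thumbwheel

### The arm

A 7-joint arm with a two-finger parallel gripper is mounted at the origin on a cart in front of the work surface, level with it; the furniture and walls round the work are solid. World frame = base frame: x ahead of the robot, y to its left, z up, the work surface at z = 0. Lengths are in m, angles in degrees, forces in N, time in s.
With the tool pointing down it reaches from about 0.425 to 0.875 m from the base axis. Payload 4.7 kg.
Tool frame: the origin (TCP) lies at the very end of the fingers, on their centre line; the grasp point (between the pads) lies 19 mm behind it; z points along the fingers, y is the line along which they close (so a half turn about z gives the same grasp; the last joint's range is limited). The gripper opens to 87 mm and grips with 3 to 60 N. Pads are 19 mm wide; open, the fingers measure 117 mm over their backs; the gripper's body (75 mm by 190 mm) begins 51 mm behind the grasp point.
Start: joints at [-71.499, 18.392, -4.016, 83.108, 1.295, 78.541, -3.26], TCP at [0.198, 0.619, 0.223] pointing down, gripper open.
Joint ranges: [-163.93, 163.93], [-17.29, 119.83], [-79.2, 71.16], [3.27, 140.29], [-89.18, 269.18], [5.43, 117.66], [-154.24, 154.24]. Speed limits (degrees/s): [147.25, 147.25, 180, 180, 180, 180, 180].

### API

Orientations are given as [roll, pitch, yaw] about the fixed x, y, z axes, in that order (R = Rz(yaw) Ry(pitch) Rx(roll)).
In Python, from cell import get_obs, eyes, env gives the robot as it stands.
- The arm moves only by the tool servo_tool, never from a script. Its argument "series" is a list that holds one entry, the list of rows, each a list of 7 numbers: the shift along the tool's x, y, z in units of 300 mm (1.0 is 300 mm), then the turn, a rotation vector about the tool's x, y, z in units of pi rad (1.0 is pi rad), then the opening, from 0 (shut) to 1 (fully open). In form: [[[tx, ty, tz, wx, wy, wz, gripper], ...]]. A call has 1 to 12 rows; each row is the pose to reach, as a shift and turn from the pose commanded when the call began, along the tool's axes at that moment, turning the shorter way round; what a row does not reach only later rows make up. A row lasts 1/12 s, in which the tool goes at most 41.7 mm and 7.16 degrees, less where a joint would pass 70% of its speed; a pose out of reach is approached as far as the arm can. A call with a number of a shift or a turn outside -1 to 1 is refused whole. A call with a gripper value outside its range is refused whole. The fingers move at their own pace and stop on an object; "grip_force" is the grip in N (left out, the last holds). Time passes only in rows, so rows that repeat a pose let the fingers close. It gives the time, the measured TCP pose, the force, the opening and the grip force at its end, in the units of the state.
- get_obs(): the state, without advancing time (a new reading comes with each control period).
- eyes.read_camera(name): name is "scene" or "side" or "wrist"; returns a dict with "frame" (384x512x3 uint8, red, green, blue), "depth" (384x512 float32, m along the optical axis (not along the pixel's ray), 0 where there is no reading), "fx", "fy", "cx", "cy" (pixels), "origin" and "rotation" of the camera in the world; the wrist camera has in their place "mount" (4x4, takes a point from camera to tool coordinates, whose origin is the TCP and whose axes are the flange's). Camera axes: x right, y down, z forward; pixel columns grow to the right and rows downward; lengths in m; the calibration is good to about 2 mm. A picture is of the moment at which its call begins: read the wrist's pose just before it.
- env.sign_off(): hands the job in; it is judged then, once.
The state is a dict: "time_s": time; "qpos": joint angles; "joint_velocities": joint speeds; "effort": joint torques, N m; "tool_pos": TCP position; "tool_rot": TCP orientation; "force": force on the tool from outside, world axes, zero at the start; "wrist_torque": the same for the moment, N m; "grip_width": finger opening in m; "grasp_force": force on a finger pad.
Only numpy, scipy, OpenCV 4.12 (cv2) and the standard library are available. Lean on these libraries where they do the work, as an engineer would, in place of code of your own. Each camera call takes 0.05 s, during which the arm holds its last target. There are 200 camera calls.

### The job

Stand the amber stain bottle with the black cap upright in the nest of the blue bottle clamp, let go of it, and then close the jaw on it by rolling the recessed thumbwheel with a fingertip, rim towards the bottle, until the bottle is held in the V block with the sprung pad pushed about half-way (4 mm of its 8 mm) into the jaw, then let go. Work the wheel with a light touch (about 10 N turns it; 20 N is too much for the clamp), never push the jaw itself or bottom out the pad, and leave the other bottles and the beaker alone.

Things in the scene. Friction and masses are not known exactly. Their poses are not given: they have to be found in the camera images.
- bottle_center (a point): The bottle to clamp: amber, round, 39 mm across, 77 mm high, about 60 g, black screw cap on top (25 mm across, 16 mm high; the shoulder's taper ends 7 mm below the top). It starts standing on the worktop. The point is on its axis, half-way up (38.5 mm above its underside).
- clamp: The bottle clamp, bolted down: aluminium base plate 76 x 200 x 8 mm (local x by y by z) with a blue housing 62 x 60 mm at its -y end whose flat top is 48 mm above the worktop. Origin on the worktop under the plate; local z is up, local +y runs from the thumbwheel to the nest. The nest is the bare plate (top 8 mm above the worktop) between the jaw's pad and the V block.
- wheel_window (a point): Centre of the window (20 mm in x by 34 mm in y) in the housing's flat top, 48 mm above the worktop; axes as the clamp's. The thumbwheel's rim shows in it, axle straight below this point, along clamp x. The rim's highest point stands 4 to 9 mm proud of the housing top: this differs each time, is not reported, and must be found by touch. The wheel does not give under the finger.
- pad_face (a point): Where the centre of the front face of the black rubber pad is at the start (28 mm wide, 20 mm high, middle 38 to 43 mm above the worktop); fixed to the clamp, so it does not move with the jaw. Axes as the clamp's.
- jaw_travel (a joint): The moving jaw: aluminium plate 40 mm wide (clamp x), 9 mm thick, its top 49 to 54 mm above the worktop, between housing and nest, carrying the sprung pad. The value is how far it has closed from its starting place along clamp +y, m (0 at the start, up to 0.036; grows towards the bottle).
- pad_press (a joint): How far the sprung pad is pushed back into the jaw, m: 0 fully out, 0.008 bottomed out. Spring 0.5 N per mm with 0.5 N preload. As it goes in, the orange tell-tale pin comes out of the jaw's rear face by the same amount.
- seat (a point): The blue V block's seat: the point on the base plate's top (8 mm above the worktop) under the axis of a 39 mm bottle resting against both faces of the V, which opens towards the jaw (clamp -y). Its walls stand 42 mm above the plate. The block is pinned elsewhere along the plate each time. A bottle stood up to 14 mm from the seat towards the jaw fits; the closing jaw pushes it home.
- oil_bottle: Bystander: small dropper bottle with black teat, 25 mm across, 78 mm high; origin at the centre of its underside.
- red_bottle: Bystander: small white bottle with red cap, 26 mm across, 73 mm high; origin at the centre of its underside.
- beaker: Bystander: glass beaker, 55 mm across, 68 mm high; origin at the centre of its underside.
- thumbwheel (a joint): Knurled dark steel wheel, 40 mm across, 15 mm wide, white marks. Angle in rad, 0 at the start; grows as the top of the rim moves towards the nest (clamp +y), which closes the jaw by 6 mm per rad (3 mm per 10 mm of rim). Stays where left. Needs 1.5 to 3 N along the rim; pressing down with 8 to 12 N stops slipping. Several strokes are needed, the fingertip lifted between them.
Things that resemble listed ones, but are neither listed nor needed, are in the scene too. Leave any purple or turquoise look-alike of the part that bears bottle_center alone.

How it is judged:
By the outcome, as a careful person would: the job done as asked, in the order asked, and still so for the second after the job is handed in, with the robot touching nothing.
It also fails if it takes over 72 s, if anything falls off the work surface, if the arm or the gripper's body presses on something with over 40 N, if the wrist force passes 120 N, or if a joint passes its speed limit or range.

## Working session

There is one attempt and no reset: what is moved stays moved. The work goes in short steps, Python scripts to look and compute and a tool call to move; the robot and the scene stay as the last step left them, time stands still between calls to the robot, and variables do not carry over. Pictures are saved under pics/ and viewed, at most 10 in all, crops included, and the job is handed in when it is done.

Besides the shell and the picture viewer there is one more tool, called after "Request:" as a command line: name --argument value ..., lists and objects as JSON in quotes. servo_tool: Moves the arm, as the interface text tells. Shifts and turns lie within -1 to 1; 1 stands for 300 mm of shift or pi rad of turn. Its arguments: {"type":"object","properties":{"series":{"type":"array"},"grip_force":{"type":"number"}},"required":["series"]}

```bash
ls; mkdir -p pics; cat > h.py <<'E'
import numpy as np, cv2
from cell import get_obs, eyes, env
from scipy.spatial.transform import Rotation as R
def cam(n):
    o=get_obs(); c=eyes.read_camera(n)
    if 'mount' in c:
        T=np.eye(4); rot=np.array(o['tool_rot'],float)
        T[:3,:3]=R.from_euler('xyz',rot,degrees=True).as_matrix(); T[:3,3]=o['tool_pos']
        M=T@np.array(c['mount']); c['origin']=M[:3,3]; c['rotation']=M[:3,:3]
    return c
def pts(c):
    d=c['depth']; v,u=np.mgrid[:d.shape[0],:d.shape[1]]
    p=np.stack([(u-c['cx'])/c['fx']*d,(v-c['cy'])/c['fy']*d,d],-1)
    w=p@np.array(c['rotation']).T+np.array(c['origin']); w[d==0]=np.nan
    return w
def plane(c,u,v,z):
    r=np.array(c['rotation'])@np.array([(u-c['cx'])/c['fx'],(v-c['cy'])/c['fy'],1]); o=np.array(c['origin'])
    return o+r*(z-o[2])/r[2]
def save(n,im): cv2.imwrite('pics/'+n,cv2.cvtColor(im,cv2.COLOR_RGB2BGR))
E
python3 - <<'E'
from h import *
o=get_obs(); print(o)
ims=[]
for n in ['scene','side']:
    c=cam(n); save(n+'0.png',c['frame']); print(n,c['origin'],np.round(c['rotation'],3).tolist(),c['fx'],c['cx'],c['cy'])
    np.savez(n+'.npz',**{k:c[k] for k in c})
E
```

```text
pics
{'time_s': 0.0, 'qpos': array([-71.49906565,  18.43867564,  -4.0158004 ,  83.17691509,
         1.29333381,  78.54031875,  -3.2593223 ]), 'joint_velocities': array([-0.07357004, -0.01791357,  0.05544964,  0.09371281,  0.01979694,
        0.00511588,  0.03635432]), 'effort': array([-1.85688377e-04, -4.91287208e+01, -4.03983174e-01, -3.12535286e+01,
       -6.39096508e-02,  4.36133821e-02,  1.92118378e-04]), 'tool_pos': array([0.19740995, 0.61870058, 0.22144826]), 'tool_rot': array([-1.79889245e+02,  4.13137140e-03,  1.62309464e+02]), 'force': array([ 0.50954409, -0.1197474 , -0.14038568]), 'wrist_torque': array([0.03103201, 0.01407936, 0.03387673]), 'grasp_force': 0.0, 'grip_width': 0.08714856806051244}
scene [ 0.14540922 -0.73198903  0.5838722 ] [-127.199, -0.75, -41.564] 396.2272039942834 253.72606761999745 192.39581668444322
side [ 0.01870317 -0.17231847  0.68362728] [-134.556, -0.843, -94.029] 360.17537342898066 254.65342026920894 190.90044644923267
```

```bash
python3 - <<'E'
s=open('h.py').read()
s=s.replace("    return c\ndef pts","    else: c['rotation']=R.from_euler('xyz',c['rotation'],degrees=True).as_matrix()\n    return c\ndef pts")
open('h.py','w').write(s)
E
```

```text
(no output)
```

View pics/scene0.png

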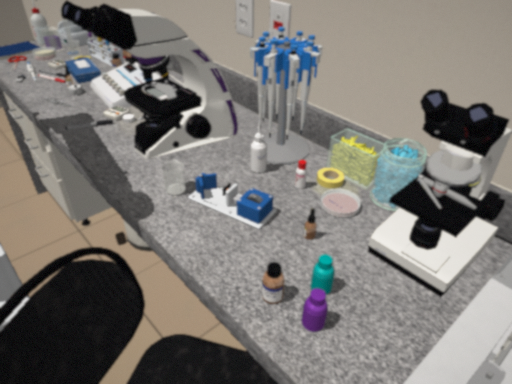

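View pics/side0.png

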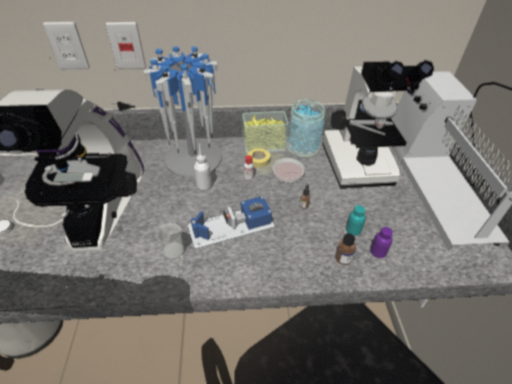

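Side view: candidates are amber/black-cap bottle (346,250), dropper bottle (305,197), turquoise (357,221), purple (382,242). I choose (346,250). Clamp at (232,222), with the housing at (257,212), V block at (200,225), beaker at (173,240).

```bash
python3 - <<'E'
from h import *
for n,bx in [('side',(330,228,400,275)),('scene',(255,255,335,335))]:
    c=cam(n); w=pts(c); f=c['frame']
    hsv=cv2.cvtColor(f,cv2.COLOR_RGB2HSV)
    np.savez(n+'.npz',w=w,f=f)
    def q(u,v): print(n,u,v,np.round(w[v,u],4))
    L={'side':[(346,241),(346,257),(305,197),(357,221),(382,242),(173,240),(249,170),(257,203),(230,235),(195,240),(270,222)],
       'scene':[(274,270),(273,290),(311,232),(172,190),(301,180),(255,198),(200,198)]}[n]
    for a in L: q(*a)
    # blue mask comps
    m=cv2.inRange(hsv,(100,110,60),(125,255,255))
    k,lab,st,ce=cv2.connectedComponentsWithStats(m)
    for i in range(1,k):
        if st[i,4]>60:
            p=w[lab==i]; p=p[np.isfinite(p[:,0])]
            if len(p): print(n,'blue',st[i],np.round(np.median(p,0),3),np.round(p.min(0),3),np.round(p.max(0),3))
A=cam('side');B=cam('scene')
a=cv2.resize(A['frame'][180:275,150:400],None,fx=3,fy=3,interpolation=cv2.INTER_CUBIC)
b=cv2.resize(B['frame'][155:310,160:350],None,fx=2,fy=2,interpolation=cv2.INTER_CUBIC)
im=np.zeros((a.shape[0]+b.shape[0],750,3),np.uint8); im[:a.shape[0],:750]=a; im[a.shape[0]:,:b.shape[1]]=b
save('crop1.png',im)
E
```

```text
side 346 241 [ 0.4727 -0.4074  0.0754]
side 346 257 [ 0.4628 -0.4136  0.0308]
side 305 197 [ 0.639  -0.3517  0.0425]
side 357 221 [ 0.5451 -0.4562  0.0528]
side 382 242 [ 0.481  -0.4939  0.0543]
side 173 240 [ 0.5477 -0.0288  0.0108]
side 249 170 [ 0.7531 -0.2182  0.0385]
side 257 203 [ 0.6147 -0.2293  0.0536]
side 230 235 [ 0.5575 -0.1615  0.0072]
side 195 240 [ 0.548  -0.0792  0.0065]
side 270 222 [ 0.5869 -0.2598  0.0137]
side blue [ 151   54   62   57 1273] [ 0.812 -0.063  0.289] [ 0.775 -0.133  0.197] [0.915 0.01  0.32 ]
side blue [242 198  29  30 468] [ 0.585 -0.227  0.048] [ 0.569 -0.259  0.015] [ 0.636 -0.193  0.053]
side blue [193 223  15  15 142] [ 0.552 -0.094  0.041] [ 0.543 -0.109  0.016] [ 0.564 -0.079  0.054]
scene 274 270 [ 0.4755 -0.4211  0.0778]
scene 273 290 [ 0.4663 -0.4305  0.0422]
scene 311 232 [ 0.6407 -0.3634  0.0237]
scene 172 190 [ 0.5042 -0.0467  0.0187]
scene 301 180 [ 0.7552 -0.2276  0.0296]
scene 255 198 [ 0.6036 -0.2299  0.0528]
scene 200 198 [ 0.5433 -0.1043  0.0089]
scene blue [ 255   37   63   52 1266] [ 0.817 -0.091  0.278] [ 0.771 -0.139  0.214] [0.98  0.054 0.319]
scene blue [  0  42  36  14 274] [0.549 1.31  0.014] [0.47  1.242 0.01 ] [0.626 1.387 0.018]
scene blue [ 67  61  33  21 358] [0.639 0.785 0.033] [0.581 0.754 0.005] [0.7   0.939 0.064]
scene blue [196 174  20  22 286] [ 0.573 -0.091  0.037] [ 0.541 -0.114  0.011] [ 0.595 -0.079  0.053]
scene blue [237 189  35  33 725] [ 0.59  -0.24   0.045] [ 0.569 -0.262  0.012] [ 0.638 -0.196  0.051]
```

View pics/crop1.png

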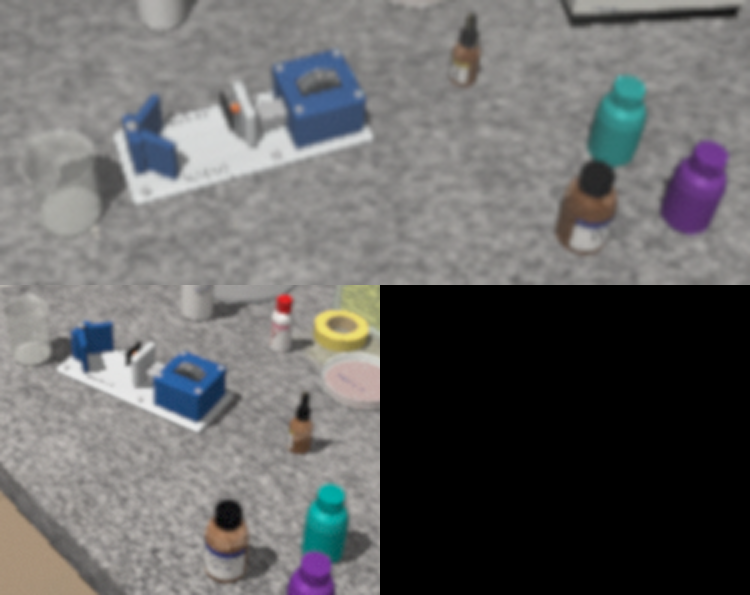

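Crop confirms it: amber bottle with black cap and label at crop (585,205). Housing is at (320,95) with window, jaw at (240,110), V at (150,140), opening towards the housing. Clamp +y therefore runs to the image's left.

```bash
python3 - <<'E'
from h import *
S=np.load('side.npz');C=np.load('scene.npz')
w=np.concatenate([S['w'].reshape(-1,3),C['w'].reshape(-1,3)]); w=w[np.isfinite(w[:,0])]
xs=np.arange(.15,.9,.05); ys=np.arange(.7,-.6,-.05)
print('     ',*['%4d'%(x*1000) for x in xs])
for y in ys:
    r=[]
    for x in xs:
        p=w[(abs(w[:,0]-x)<.025)&(abs(w[:,1]-y)<.025)]
        r.append('%4d'%(p[:,2].max()*1000) if len(p) else '   .')
    print('%5d'%round(y*1000),*r)
from scipy.optimize import least_squares
def circ(p,r): 
    return least_squares(lambda c:np.hypot(p[:,0]-c[0],p[:,1]-c[1])-r,p.mean(0)[:2]+[.01,0],loss='soft_l1',f_scale=.002).x
for n,D in (('side',S),('scene',C)):
    W=D['w'].reshape(-1,3)
    for nm,(cx,cy),r,z0,z1 in [('amber',(.48,-.42),.0195,.008,.05),('turq',(.555,-.46),.0195,.008,.05),('purp',(.495,-.5),.0195,.008,.05)]:
        p=W[(np.hypot(W[:,0]-cx,W[:,1]-cy)<.035)&(W[:,2]>z0)&(W[:,2]<z1)]
        print(n,nm,len(p),circ(p,r))
    p=W[(np.hypot(W[:,0]-.48,W[:,1]+.42)<.035)&(W[:,2]>.072)]
    print('cap',len(p),p.mean(0),p.max(0))
    p=W[(abs(W[:,0]-.6)<.05)&(abs(W[:,1]+.23)<.05)&(W[:,2]>.043)&(W[:,2]<.051)]
    h=cv2.minAreaRect((p[:,:2]*1000).astype(np.float32)); print('housing top',len(p),h)
    # plate
    p=W[(abs(W[:,0]-.58)<.07)&(abs(W[:,1]+.165)<.13)&(W[:,2]>.004)&(W[:,2]<.011)]
    h=cv2.minAreaRect((p[:,:2]*1000).astype(np.float32)); print('plate',len(p),h)
E
```

```text
150  200  250  300  350  400  450  500  550  600  650  700  750  800  850
  700 -791 -790    .    .    .    4    9    8   26   26   47   53   64   65    .
  650    .    .    .    .    .    3    7   10   23   21   52   54   69   73    .
  600    .    .    .    .    .    3    3    8    4   26   51   55   71   70    .
  550    .    .    .    .    .    3    3    3    3   29   53   57   69 -791    .
  500    .    .    .    .    .    2    3    3    3   29   52   58   70   73    3
  450    .    .    .    .    .    3   14   13   17   22   33    3   69   71    5
  400    .    .    .    .    .    3   10   15   16   20   17   10    9    4    6
  350    .    .    .    .    .    2    4    4    6   18   17   10 -787 -790   54
  300    .    .    .    .    .    4    4    4    4    6    5    4 -790 -793    .
  250    .    .    .    .    .    4    4    4  161  166  168  163 -791 -790    .
  200    .    .    . -792 -791    5  397  385  383  365  356  240  181 -793    .
  150    . -796 -793 -792 -788    4  398  386  383  365  357  314  187 -791    3
  100    .    . -794 -792 -793    4  395  379  377  36
[... 1258 characters left out ...]
9 -0.4029336   0.08178613]
housing top 406 ((607.2105712890625, -225.07017517089844), (64.08255767822266, 59.994503021240234), 16.283401489257812)
plate 1022 ((580.1336059570312, -165.1005859375), (136.81993103027344, 255.07591247558594), 0.5555422306060791)
scene amber 355 [ 0.48003214 -0.41561797]
scene turq 310 [ 0.5607002  -0.46073077]
scene purp 389 [ 0.49325702 -0.50141931]
cap 149 [ 0.478507   -0.41668976  0.07723313] [ 0.49148139 -0.40264377  0.0800609 ]
housing top 467 ((606.0838012695312, -226.06857299804688), (64.60187530517578, 60.554927825927734), 13.851460456848145)
plate 917 ((582.3006591796875, -149.74874877929688), (79.42188262939453, 232.08816528320312), 17.234352111816406)
```

```bash
cat > tgt.py <<'E'
import sys,json,os
from h import *
# args: x y z [yaw] ; prints the row from the tracked commanded pose; 'sync' resets tracking to the measured pose
f='cmd.json'
c=json.load(open(f)) if os.path.exists(f) else [.198,.619,.223,162.309]
def row(c,x,y,z,yaw=None):
    yaw=c[3] if yaw is None else yaw
    M=R.from_euler('xyz',[180,0,c[3]],degrees=True)
    t=np.round(M.inv().apply(np.array([x,y,z])-c[:3])/.3,3)
    wz=np.round((((c[3]-yaw)+180)%360-180)/180,3)   # tool z is down
    n=[*(np.array(c[:3])+M.apply(t*.3)),c[3]-wz*180]
    return [*t.tolist(),0,0,float(wz)],[float(v) for v in n]
if __name__=='__main__':
    r,n=row(c,*map(float,sys.argv[1:]))
    print(r,n); json.dump(n,open(f,'w'))
E
python3 tgt.py .198 .619 .508; python3 - <<'E'
from h import *
print(np.round(np.array(cam('wrist')['mount']),3).tolist(), cam('wrist')['fx'])
E
```

```text
[0.0, 0.0, -0.95, 0, 0, 0.0] [0.198, 0.619, 0.5079999999999999, 162.309]
[[0.001, -0.962, -0.272, 0.075], [1.0, 0.0, 0.0, -0.0], [-0.0, -0.272, 0.962, -0.162], [0.0, 0.0, 0.0, 1.0]] 299.43332639493855
```

Request:
servo_tool --series '[[[0,0,-0.95,0,0,0,1],[0,0,-0.95,0,0,0,1],[0,0,-0.95,0,0,0,1],[0,0,-0.95,0,0,0,1],[0,0,-0.95,0,0,0,1],[0,0,-0.95,0,0,0,1],[0,0,-0.95,0,0,0,1],[0,0,-0.95,0,0,0,1],[0,0,-0.95,0,0,0,1]]]'

```text
time_s: 1.15
tool_pos: [0.1976, 0.6199, 0.5105]
tool_rot: [179.7, -0.0, 162.3]
force: [0.4, 0.2, -0.7]
grip_width: 0.0869
grasp_force: 0.0
```

```bash
python3 tgt.py .42 .40 .51 150;python3 tgt.py .45 .10 .51 140;python3 tgt.py .50 -.18 .45 125; python3 tgt.py .54 -.27 .26 125
```

```text
[-0.927, -0.471, -0.007, 0, 0, 0.068] [0.42000970967957113, 0.39987220895561293, 0.5100999999999999, 150.069]
[-0.585, -0.816, 0.0, 0, 0, 0.056] [0.44995813222278025, 0.10015503896501432, 0.5100999999999999, 139.98899999999998]
[-0.728, -0.608, 0.2, 0, 0, 0.083] [0.4999640001579634, -0.17996588701526478, 0.4500999999999999, 125.04899999999998]
[-0.322, -0.063, 0.634, 0, 0, 0.0] [0.5399664396095802, -0.26990239149436784, 0.2598999999999999, 125.04899999999998]
```

Request:
servo_tool --series '[[[-0.927,-0.471,-0.007,0,0,0.068,1],[-0.927,-0.471,-0.007,0,0,0.068,1],[-0.927,-0.471,-0.007,0,0,0.068,1],[-0.927,-0.471,-0.007,0,0,0.068,1],[-0.927,-0.471,-0.007,0,0,0.068,1],[-0.927,-0.471,-0.007,0,0,0.068,1],[-0.927,-0.471,-0.007,0,0,0.068,1],[-0.927,-0.471,-0.007,0,0,0.068,1],[-0.927,-0.471,-0.007,0,0,0.068,1],[-0.927,-0.471,-0.007,0,0,0.068,1]]]'

```text
time_s: 1.98
tool_pos: [0.4204, 0.3987, 0.5081]
tool_rot: [-179.9, -0.0, 149.9]
force: [-0.4, 0.9, -0.4]
grip_width: 0.087
grasp_force: 0.0
```

Request:
servo_tool --series '[[[-0.585,-0.816,0,0,0,0.056,1],[-0.585,-0.816,0,0,0,0.056,1],[-0.585,-0.816,0,0,0,0.056,1],[-0.585,-0.816,0,0,0,0.056,1],[-0.585,-0.816,0,0,0,0.056,1],[-0.585,-0.816,0,0,0,0.056,1],[-0.585,-0.816,0,0,0,0.056,1],[-0.585,-0.816,0,0,0,0.056,1],[-0.585,-0.816,0,0,0,0.056,1],[-0.585,-0.816,0,0,0,0.056,1]]]'

```text
time_s: 2.82
tool_pos: [0.4489, 0.102, 0.5091]
tool_rot: [180.0, -0.1, 140.1]
force: [0.2, 1.3, 0.5]
grip_width: 0.0871
grasp_force: 0.0
```

Request:
servo_tool --series '[[[-0.728,-0.608,0.2,0,0,0.083,1],[-0.728,-0.608,0.2,0,0,0.083,1],[-0.728,-0.608,0.2,0,0,0.083,1],[-0.728,-0.608,0.2,0,0,0.083,1],[-0.728,-0.608,0.2,0,0,0.083,1],[-0.728,-0.608,0.2,0,0,0.083,1],[-0.728,-0.608,0.2,0,0,0.083,1],[-0.728,-0.608,0.2,0,0,0.083,1],[-0.728,-0.608,0.2,0,0,0.083,1],[-0.728,-0.608,0.2,0,0,0.083,1]]]'

```text
time_s: 3.65
tool_pos: [0.5007, -0.1765, 0.4488]
tool_rot: [-180.0, -0.1, 125.3]
force: [-0.2, 0.5, -1.1]
grip_width: 0.0872
grasp_force: 0.0
```

Request:
servo_tool --series '[[[-0.322,-0.063,0.634,0,0,0,1],[-0.322,-0.063,0.634,0,0,0,1],[-0.322,-0.063,0.634,0,0,0,1],[-0.322,-0.063,0.634,0,0,0,1],[-0.322,-0.063,0.634,0,0,0,1],[-0.322,-0.063,0.634,0,0,0,1],[-0.322,-0.063,0.634,0,0,0,1],[-0.322,-0.063,0.634,0,0,0,1]]]'

```text
time_s: 4.32
tool_pos: [0.5409, -0.2672, 0.2604]
tool_rot: [179.9, -0.0, 125.2]
force: [-0.2, 0.9, -0.2]
grip_width: 0.087
grasp_force: 0.0
```

```bash
python3 - <<'E'
from h import *
c=cam('wrist'); w=pts(c); save('w1.png',cv2.resize(c['frame'],(800,600),interpolation=cv2.INTER_CUBIC)); np.savez('w1.npz',w=w,f=c['frame'],o=c['origin'],r=c['rotation'],k=[c['fx'],c['fy'],c['cx'],c['cy']])
print(get_obs()['tool_pos'],get_obs()['tool_rot'],c['origin'])
E
```

```text
[ 0.54127753 -0.2676641   0.26155323] [1.79853889e+02 8.62130493e-02 1.25241862e+02] [ 0.49694237 -0.20664393  0.42258656]
```

View pics/w1.png

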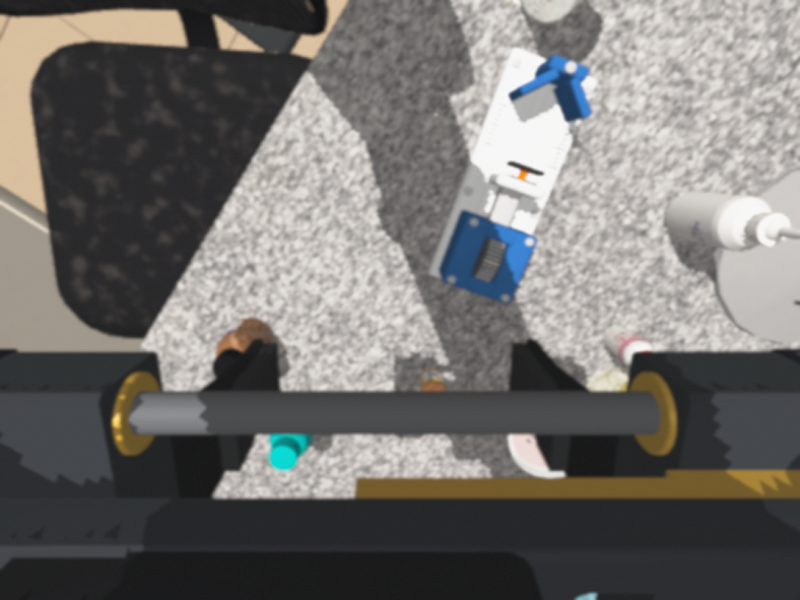

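Wrist view (800x600): housing top centre (488,255) with wheel window (490,260). Jaw/pad is at (522,175), V block at (560,85) opening downward to the jaw. The amber bottle is at (245,345).

```bash
python3 - <<'E'
from h import *
D=np.load('w1.npz'); w=D['w'];f=D['f'];hsv=cv2.cvtColor(f,cv2.COLOR_RGB2HSV)
c=dict(origin=D['o'],rotation=D['r'],fx=D['k'][0],fy=D['k'][1],cx=D['k'][2],cy=D['k'][3])
t=w[60:200,200:260]; print('table z',np.nanmedian(w[210:235,190:240,2]),np.nanmedian(w[60:200,380:420,2]))
m=cv2.inRange(hsv,(100,110,40),(125,255,255))
m[230:]=0
k,lab,st,ce=cv2.connectedComponentsWithStats(m)
for i in range(1,k):
    if st[i,4]>80: print(i,st[i],np.round(np.nanpercentile(w[lab==i],[5,50,95],axis=0),4).tolist())
big=1+np.argmax(st[1:,4])
hm=(lab==big)&(w[...,2]>.044)
vv,uu=np.nonzero(cv2.morphologyEx(hm.astype(np.uint8),cv2.MORPH_CLOSE,np.ones((15,15))))
P=np.array([plane(c,u,v,.048)[:2] for u,v in zip(uu,vv)])
r=cv2.minAreaRect((P*1000).astype(np.float32)); print('housing',r)
# white plate, direction from long edges
wm=((hsv[...,1]<40)&(hsv[...,2]>90)).astype(np.uint8)
pm=(w[...,2]>.005)&(w[...,2]<.013)&(w[...,1]>-.28)&(w[...,1]<-.04)&(w[...,0]>.5)&(w[...,0]<.67)
P=w[pm][:,:2]; print('plate',len(P),cv2.minAreaRect((P*1000).astype(np.float32)))
# window: dark in housing
ang=None
for i in range(8): pass
hull=cv2.convexHull(np.stack([uu,vv],-1).astype(np.int32))
im=np.zeros(m.shape,np.uint8); cv2.fillConvexPoly(im,hull,1)
wd=(im>0)&(hsv[...,1]<90)&(cv2.erode(im,np.ones((11,11)))>0)
v,u=np.nonzero(wd); P=np.array([plane(c,a,b,.048)[:2] for a,b in zip(u,v)])
print('window',len(P),cv2.minAreaRect((P*1000).astype(np.float32)),P.mean(0))
E
```

```text
table z -2.1342524813311448e-05 0.00010219123200255753
1 [327  35  51  42 819] [[0.5467, -0.1086, 0.0205], [0.571, -0.0889, 0.0487], [0.5917, -0.0775, 0.051]]
2 [ 282  136   59   56 1731] [[0.5738, -0.2514, 0.0363], [0.5989, -0.2243, 0.0478], [0.6313, -0.1988, 0.0492]]
housing ((604.8882446289062, -224.63992309570312), (60.9465217590332, 58.68115234375), 15.915542602539062)
plate 4728 ((583.1524658203125, -147.09609985351562), (82.07909393310547, 231.65975952148438), 18.05328369140625)
window 377 ((602.1681518554688, -220.6661834716797), (25.284040451049805, 46.985477447509766), 37.92113494873047) [ 0.60518507 -0.22486355]
```

```bash
python3 - <<'E'
from h import *
D=np.load('w1.npz'); w=D['w'];f=D['f'];hsv=cv2.cvtColor(f,cv2.COLOR_RGB2HSV)
W=w.reshape(-1,3);W=W[np.isfinite(W[:,0])]
O=np.array([.605,-.2247])
for yaw in (15.,16.,17.):
    a=np.radians(yaw);ex=np.array([np.cos(a),np.sin(a)]);ey=np.array([-ex[1],ex[0]])
    q=(W[:,:2]-O)
    X=q@ex*1000;Y=q@ey*1000;Z=W[:,2]*1000
    pl=(Z>4)&(Z<11)&(abs(X)<55)&(Y>-45)&(Y<190)
    xs=X[pl];ys=Y[pl]
    # edges per y-slice
    out=[]
    for y0 in range(40,151,10):
        s=xs[abs(ys-y0)<4]
        if len(s)>5: out.append((y0,round(np.percentile(s,2)),round(np.percentile(s,98),1)))
    print(yaw,out,'yext',np.percentile(ys,[.5,99.5]))
    if yaw==16.:
        h=(Z>44)&(Z<50)&(abs(X)<40)&(abs(Y)<40); print('housing x',np.percentile(X[h],[1,99]),'y',np.percentile(Y[h],[1,99]))
        j=(Z>40)&(Z<60)&(abs(X)<30)&(Y>42)&(Y<85)
        for y0 in range(42,85,3):
            s=j&(abs(Y-y0)<1.5)
            if s.sum()>2: print('jaw',y0,s.sum(),np.round(np.percentile(X[s],[2,98])),np.round(np.percentile(Z[s],[50,95]),1))
        v=(Z>44)&(Z<56)&(abs(X)<40)&(Y>85)&(Y<175)
        for x0 in range(-36,37,4):
            s=v&(abs(X-x0)<2)
            if s.sum()>1: print('V',x0,s.sum(),np.round(np.percentile(Y[s],[3,97]),1),np.round(np.median(Z[s]),1))
E
```

```text
15.0 [(40, -37, np.float64(36.2)), (50, -37, np.float64(36.1)), (60, -37, np.float64(36.7)), (70, -37, np.float64(35.7)), (80, -38, np.float64(35.5)), (90, -37, np.float64(35.0)), (100, -38, np.float64(34.7)), (110, -38, np.float64(34.4)), (120, -38, np.float64(34.3)), (130, -39, np.float64(34.1)), (140, -39, np.float64(7.5)), (150, -39, np.float64(34.7))] yext [-32.50527045 186.51311223]
16.0 [(40, -36, np.float64(36.7)), (50, -36, np.float64(36.8)), (60, -36, np.float64(37.2)), (70, -36, np.float64(36.8)), (80, -36, np.float64(36.8)), (90, -36, np.float64(36.7)), (100, -36, np.float64(36.4)), (110, -36, np.float64(36.3)), (120, -36, np.float64(36.4)), (130, -36, np.float64(36.2)), (140, -37, np.float64(9.6)), (150, -37, np.float64(37.4))] yext [-31.96677839 186.79136756]
housing x [-29.53370214  30.75660069] y [-29.60081281  29.03369028]
jaw 57 34 [-18.  19.] [49.9 51.8]
jaw 60 86 [-19.  19.] [51.4 52.6]
jaw 63 87 [-19.  19.] [51.7 52.9]
jaw 66 53 [-18.  19.] [50.8 51.9]
jaw 69 14 [-2.  3.] [43. 45.]
jaw 72 14 [-2.  4.] [43.3 44.6]
jaw 75 61 [-13.  13.] [50.  51.6]
jaw 78 38 [-13.  13.] [50.5 51.4]
V -28 17 [125. 131.] 49.1
V -24 37 [124.  134.6] 49.8
V -20 32 [126.9 138.5] 49.6
V -16 44 [130.9 152.5] 49.6
V -12 77 [135.2 155.7] 49.7
V -8 58 [139.1 155.2] 49.9
V -4 43 [142.9 155.7] 49.8
V 0 42 [146.5 155.2] 52.3
V 4 36 [143.  155.1] 50.2
V 8 63 [139.7 155.8] 49.5
V 12 78 [134.8 155.5] 49.9
V 16 51 [131.5 153.8] 49.6
V 20 43 [126.8 139. ] 49.4
V 24 38 [124.1 135.5] 49.5
V 28 17 [125.1 132.6] 49.5
17.0 [(40, -35, np.float64(37.8)), (50, -35, np.float64(37.9)), (60, -35, np.float64(38.8)), (70, -35, np.float64(38.0)), (80, -35, np.float64(38.4)), (90, -34, np.float64(38.4)), (100, -34, np.float64(38.2)), (110, -34, np.float64(38.2)), (120, -34, np.float64(38.2)), (130, -34, np.float64(38.4)), (140, -35, np.float64(12.0)), (150, -34, np.float64(39.7))] yext [-31.42113635 186.94518194]
```

```bash
python3 tgt.py .525 -.475 .18 125
```

```text
[-0.531, -0.433, 0.266, 0, 0, 0.0] [0.525104637885086, -0.4749136761825572, 0.1800999999999999, 125.04899999999998]
```

Request:
servo_tool --series '[[[-0.531,-0.433,0.266,0,0,0,0.65],[-0.531,-0.433,0.266,0,0,0,0.65],[-0.531,-0.433,0.266,0,0,0,0.65],[-0.531,-0.433,0.266,0,0,0,0.65],[-0.531,-0.433,0.266,0,0,0,0.65],[-0.531,-0.433,0.266,0,0,0,0.65],[-0.531,-0.433,0.266,0,0,0,0.65],[-0.531,-0.433,0.266,0,0,0,0.65]]]'

```text
time_s: 5.03
tool_pos: [0.526, -0.4741, 0.1814]
tool_rot: [179.9, 0.1, 125.1]
force: [1.0, 0.6, 0.3]
grip_width: 0.057
grasp_force: 0.0
```

```bash
python3 - <<'E'
from h import *
from scipy.optimize import least_squares
c=cam('wrist'); w=pts(c); o=get_obs(); print(o['tool_pos'],o['tool_rot'])
hsv=cv2.cvtColor(c['frame'],cv2.COLOR_RGB2HSV)
save('w2.png',cv2.resize(c['frame'],(800,600),interpolation=cv2.INTER_CUBIC))
W=w.reshape(-1,3)
n=np.hypot(W[:,0]-.481,W[:,1]+.416)<.035
print('table',np.nanmedian(w[60:120,380:420,2]),'top',np.nanpercentile(W[n][:,2],[90,99]))
t=W[n&(W[:,2]>.073)]; print('cap top n',len(t),t.mean(0),(t.min(0)+t.max(0))/2,t.max(0)-t.min(0))
b=W[n&(W[:,2]>.008)&(W[:,2]<.04)]
print('body',len(b),least_squares(lambda q:np.hypot(b[:,0]-q[0],b[:,1]-q[1])-.0195,[.48,-.416],loss='soft_l1',f_scale=.002).x)
# radius vs height
ctr=(t.min(0)+t.max(0))/2
for z in range(30,80,4):
    s=n&(abs(W[:,2]*1000-z)<2); 
    if s.sum(): print(z,s.sum(),np.round(np.percentile(np.hypot(W[s,0]-ctr[0],W[s,1]-ctr[1])*1000,[10,50,90]),1))
E
```

```text
[ 0.52692915 -0.47304955  0.18175303] [1.79839887e+02 1.06091917e-01 1.25201291e+02]
table 6.944770895378483e-05 top [0.07706354 0.0783665 ]
cap top n 667 [ 0.47969692 -0.41498399  0.07703684] [ 0.47973816 -0.41509934  0.07673617] [0.02428311 0.02427774 0.00498324]
body 0 [ 0.48  -0.416]
46 48 [18.7 19.1 19.5]
50 111 [17.8 18.4 19. ]
54 198 [16.  16.9 17.7]
58 319 [13.4 14.7 16. ]
74 60 [ 5.  11.4 12.3]
78 607 [ 3.8  8.6 11.3]
```

View pics/w2.png

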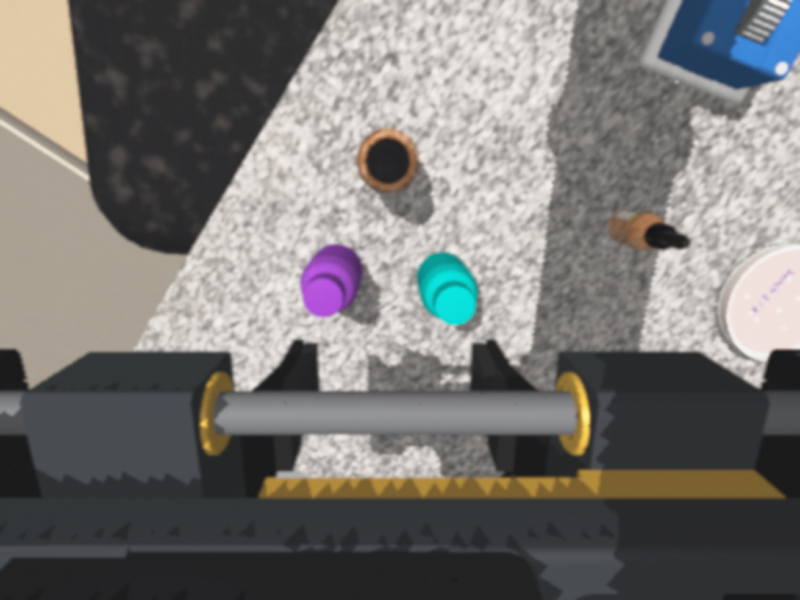

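Wrist view 2: amber bottle seen from above at (388,160), purple (330,280), turquoise (447,288). Bottle axis is at about (0.4797, -0.4151).

```bash
python3 tgt.py .4797 -.4151 .12 125;python3 tgt.py .4797 -.4151 .061 125; python3 tgt.py .4797 -.4151 .16 125;  python3 tgt.py .5734 -.1152 .16 106
```

```text
[0.25, -0.009, 0.2, 0, 0, 0.0] [0.4798234945057802, -0.4150646322949331, 0.1200999999999999, 125.04899999999998]
[0.0, -0.0, 0.197, 0, 0, 0.0] [0.4798234945057802, -0.4150646322949331, 0.06099999999999991, 125.04899999999998]
[0.0, -0.0, -0.33, 0, 0, 0.0] [0.4798234945057802, -0.4150646322949331, 0.1599999999999999, 125.04899999999998]
[0.639, 0.829, -0.0, 0, 0, 0.106] [0.5733356811601436, -0.11530464339194513, 0.15999999999999992, 105.96899999999998]
```

Request:
servo_tool --series '[[[0.25,-0.009,0.2,0,0,0,0.65],[0.25,-0.009,0.2,0,0,0,0.65],[0.25,-0.009,0.2,0,0,0,0.65],[0.25,-0.009,0.2,0,0,0,0.65],[0.25,-0.009,0.2,0,0,0,0.65],[0.25,-0.009,0.2,0,0,0,0.65]]]'

```text
time_s: 5.58
tool_pos: [0.4823, -0.4147, 0.1223]
tool_rot: [179.9, 0.3, 125.2]
force: [-0.1, 0.2, 0.1]
grip_width: 0.0561
grasp_force: 0.0
```

Request:
servo_tool --series '[[[0,0,0.06,0,0,0,0.65],[0,0,0.12,0,0,0,0.65],[0,0,0.17,0,0,0,0.65],[0,0,0.197,0,0,0,0.65],[0,0,0.197,0,0,0,0.65],[0,0,0.197,0,0,0,0.65]]]'

```text
time_s: 6.08
tool_pos: [0.4797, -0.4153, 0.0608]
tool_rot: [-180.0, 0.0, 125.0]
force: [0.5, 0.8, 1.1]
grip_width: 0.0563
grasp_force: 0.0
```

Request:
servo_tool --series '[[[0,0,0,0,0,0,0.4],[0,0,0,0,0,0,0.3],[0,0,0,0,0,0,0.2],[0,0,0,0,0,0,0.2],[0,0,0,0,0,0,0.2],[0,0,0,0,0,0,0.2],[0,0,0,0,0,0,0.2],[0,0,0,0,0,0,0.2]]]' --grip_force 12

```text
time_s: 6.75
tool_pos: [0.4795, -0.4148, 0.0607]
tool_rot: [180.0, 0.0, 125.1]
force: [-0.0, -0.2, 0.1]
grip_width: 0.0256
grasp_force: 10.9
```

Request:
servo_tool --series '[[[0,0,-0.03,0,0,0,0.2],[0,0,-0.1,0,0,0,0.2],[0,0,-0.2,0,0,0,0.2],[0,0,-0.29,0,0,0,0.2],[0,0,-0.33,0,0,0,0.2],[0,0,-0.33,0,0,0,0.2]]]'

```text
time_s: 7.25
tool_pos: [0.4808, -0.4164, 0.1632]
tool_rot: [179.9, 0.3, 125.0]
force: [0.5, -0.7, -1.2]
grip_width: 0.0256
grasp_force: 10.8
```

Request:
servo_tool --series '[[[0.05,0.065,0,0,0,0.008,0.2],[0.115,0.149,0,0,0,0.019,0.2],[0.18,0.232,0,0,0,0.03,0.2],[0.245,0.315,0,0,0,0.04,0.2],[0.31,0.4,0,0,0,0.05,0.2],[0.374,0.485,0,0,0,0.06,0.2],[0.44,0.57,0,0,0,0.072,0.2],[0.5,0.65,0,0,0,0.083,0.2],[0.56,0.73,0,0,0,0.095,0.2],[0.61,0.79,0,0,0,0.106,0.2],[0.639,0.829,0,0,0,0.106,0.2],[0.639,0.829,0,0,0,0.106,0.2]]]'

```text
time_s: 8.25
tool_pos: [0.5733, -0.1102, 0.1579]
tool_rot: [-179.9, -0.1, 106.4]
force: [0.9, 0.5, -0.7]
grip_width: 0.0256
grasp_force: 10.8
```

```bash
python3 - <<'E'
from h import *
c=cam('side'); d=cam('scene')
a=cv2.resize(c['frame'][140:260,150:310],(800,600),interpolation=cv2.INTER_CUBIC)[:, :]
b=cv2.resize(d['frame'][110:240,150:310],(400,325),interpolation=cv2.INTER_CUBIC)
a=cv2.resize(a,(400,300)); im=np.zeros((325,800,3),np.uint8); im[:300,:400]=a; im[:,400:]=b
save('place1.png',im); print(get_obs()['tool_pos'],get_obs()['tool_rot'],get_obs()['force'])
E
python3 tgt.py .5734 -.1152 .070 106
```

```text
[ 0.57217112 -0.11565986  0.15860558] [-1.79885102e+02  3.01843654e-02  1.06034795e+02] [-0.61653104 -0.40455464 -0.6965882 ]
[0.0, 0.0, 0.3, 0, 0, -0.0] [0.5733356811601436, -0.11530464339194513, 0.06999999999999992, 105.96899999999998]
```

View pics/place1.png

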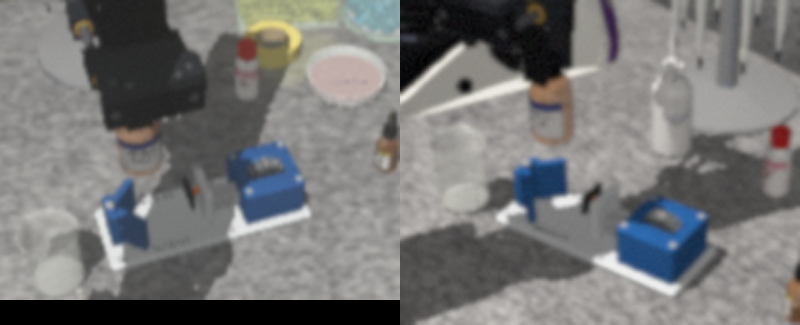

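Side/scene crops: the bottle hangs upright above the nest between the V and the pad. Lowering.

Request:
servo_tool --series '[[[0,0,0.06,0,0,0,0.2],[0,0,0.13,0,0,0,0.2],[0,0,0.19,0,0,0,0.2],[0,0,0.24,0,0,0,0.2],[0,0,0.27,0,0,0,0.2],[0,0,0.285,0,0,0,0.2],[0,0,0.295,0,0,0,0.2],[0,0,0.3,0,0,0,0.2],[0,0,0.3,0,0,0,0.2]]]'

```text
time_s: 9.1
tool_pos: [0.5732, -0.1156, 0.07]
tool_rot: [180.0, 0.0, 105.9]
force: [-0.7, 0.0, -0.8]
grip_width: 0.0254
grasp_force: 10.8
```

Request:
servo_tool --series '[[[0,0,0.002,0,0,0,0.2],[0,0,0.004,0,0,0,0.2],[0,0,0.005,0,0,0,0.2],[0,0,0.005,0,0,0,0.2]]]'

```text
time_s: 9.43
tool_pos: [0.5734, -0.1151, 0.0686]
tool_rot: [179.9, 0.0, 106.0]
force: [-0.3, -0.0, 1.0]
grip_width: 0.0259
grasp_force: 11.1
```

Request:
servo_tool --series '[[[0,0,0,0,0,0,0.33],[0,0,0,0,0,0,0.36],[0,0,0,0,0,0,0.45],[0,0,0,0,0,0,0.5],[0,0,0,0,0,0,0.55],[0,0,-0.05,0,0,0,0.55],[0,0,-0.15,0,0,0,0.55],[0,0,-0.28,0,0,0,0.55],[0,0,-0.4,0,0,0,0.55],[0,0,-0.4,0,0,0,0.55]]]'

```text
time_s: 10.27
tool_pos: [0.577, -0.1164, 0.1955]
tool_rot: [179.3, 0.2, 105.9]
force: [1.2, -0.9, 0.5]
grip_width: 0.0478
grasp_force: 0.0
```

```bash
python3 - <<'E'
import json
c=[.5733356811601436,-.11530464339194513,.07-.0015+.12,105.969]; json.dump(c,open('cmd.json','w')); print(c)
E
python3 tgt.py .56 -.20 .22 106 
```

```text
[0.5733356811601436, -0.11530464339194513, 0.1885, 105.969]
[-0.259, -0.12, -0.105, 0, 0, -0.0] [0.5601015045588944, -0.19991047398113648, 0.22, 105.969]
```

Request:
servo_tool --series '[[[-0.09,-0.04,-0.035,0,0,0,0.3],[-0.18,-0.08,-0.07,0,0,0,0],[-0.259,-0.12,-0.105,0,0,0,0],[-0.259,-0.12,-0.105,0,0,0,0],[-0.259,-0.12,-0.105,0,0,0,0],[-0.259,-0.12,-0.105,0,0,0,0],[-0.259,-0.12,-0.105,0,0,0,0],[-0.259,-0.12,-0.105,0,0,0,0]]]'

```text
time_s: 10.93
tool_pos: [0.5599, -0.1979, 0.2188]
tool_rot: [-180.0, -0.1, 106.1]
force: [-0.3, 0.3, -0.3]
grip_width: 0.0042
grasp_force: 0.0
```

```bash
cat > look.py <<'E'
from h import *
O=np.array([.605,-.2247]);a=np.radians(16.1);ex=np.array([np.cos(a),np.sin(a)]);ey=np.array([-ex[1],ex[0]])
def clampxy(W): return (W[...,:2]-O)@ex*1000,(W[...,:2]-O)@ey*1000,W[...,2]*1000
if __name__=='__main__':
    import sys
    c=cam('wrist'); w=pts(c); X,Y,Z=clampxy(w); o=get_obs(); print(o['time_s'],o['tool_pos'],o['tool_rot'],o['grip_width'])
    save(sys.argv[1],cv2.resize(c['frame'],(800,600),interpolation=cv2.INTER_CUBIC))
    s=(Z>80)&(Z<92)&(abs(X)<40)&(Y>90)&(Y<140); print('cap top',s.sum(),[(np.percentile(k[s],1)+np.percentile(k[s],99))/2 for k in (X,Y)],np.median(Z[s]),[np.ptp(k[s]) for k in (X,Y)])
    s=(Z>42)&(Z<56)&(abs(X)<16)&(Y>45)&(Y<108)
    for y in range(46,108,2):
        k=s&(abs(Y-y)<1)
        if k.sum()>3: print(y,k.sum(),np.round([X[k].min(),X[k].max(),np.median(Z[k])],1).tolist(),end=' ')
    s=(abs(X)<5)&(abs(Y)<14)&(Z>40)&(Z<65); print('\nrim z',[np.round(np.percentile(Z[s&(abs(Y-y)<2)],[50,90]),1).tolist() for y in (-10,-5,0,5,10) if (s&(abs(Y-y)<2)).any()])
    h=(Z>44)&(Z<52)&(abs(X)<40)&(abs(Y)<40); print('housing',np.median(Z[h]),np.percentile(X[h],[1,99]),np.percentile(Y[h],[1,99]))
E
python3 look.py w3.png
```

```text
10.9833 [ 0.55986662 -0.19814619  0.21893306] [-1.79963167e+02 -4.69022035e-02  1.06092669e+02] 0.002869185400626246
cap top 550 [np.float64(-0.7121370425185605), np.float64(113.20083473316218)] 85.14106919172241 [np.float64(24.14157485606102), np.float64(23.918839996644962)]
58 29 [-15.8, 15.4, 50.9] 60 58 [-15.9, 15.2, 51.7] 62 43 [-15.9, 15.3, 51.6] 64 46 [-16.0, 15.0, 51.9] 66 84 [-15.9, 15.1, 49.3] 68 11 [-2.0, 3.7, 44.0] 70 12 [-2.1, 3.7, 43.8] 72 7 [-2.0, 3.6, 42.8] 74 25 [-11.6, 13.6, 50.3] 76 30 [-12.7, 14.6, 50.7] 78 53 [-12.5, 14.5, 50.3] 
rim z [[52.5, 53.2], [53.8, 55.6], [54.9, 55.8], [53.9, 54.9], [51.7, 53.4]]
housing 47.901378089937 [-28.78847506  31.27139378] [-26.40168579  29.32919168]
```

View pics/w3.png

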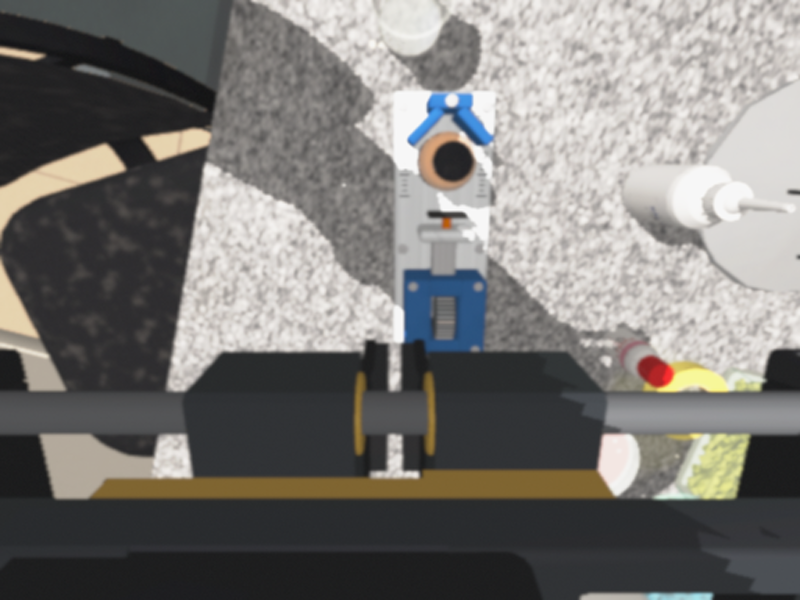

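Wrist view 3: the bottle stands upright in the nest at (450,160), 6 mm short of the V seat. The wheel shows in the window at (445,318), its rim top at roughly z=55 mm. Now for the wheel.

```bash
python3 tgt.py .6088 -.2361 .075 106.1; python3 tgt.py .6088 -.2361 .060 106.1; 
```

```text
[-0.161, 0.123, 0.483, 0, 0, -0.001] [0.6088657208621061, -0.23619478475498995, 0.0751, 106.149]
[0.0, -0.0, 0.05, 0, 0, 0.0] [0.6088657208621061, -0.23619478475498995, 0.0601, 106.149]
```

Request:
servo_tool --series '[[[-0.08,0.06,0,0,0,0,0],[-0.161,0.123,0.06,0,0,0,0],[-0.161,0.123,0.2,0,0,0,0],[-0.161,0.123,0.3,0,0,0,0],[-0.161,0.123,0.4,0,0,0,0],[-0.161,0.123,0.46,0,0,0,0],[-0.161,0.123,0.483,0,0,-0.001,0],[-0.161,0.123,0.483,0,0,-0.001,0],[-0.161,0.123,0.483,0,0,-0.001,0]]]'

```text
time_s: 11.73
tool_pos: [0.609, -0.2358, 0.0754]
tool_rot: [180.0, 0.0, 106.2]
force: [0.2, -0.5, 0.7]
grip_width: 0.0007
grasp_force: 0.0
```

Request:
servo_tool --series '[[[0,0,0.02,0,0,0,0],[0,0,0.035,0,0,0,0],[0,0,0.045,0,0,0,0],[0,0,0.05,0,0,0,0],[0,0,0.05,0,0,0,0]]]'

```text
time_s: 12.15
tool_pos: [0.6083, -0.2358, 0.0595]
tool_rot: [-180.0, -0.0, 106.1]
force: [0.3, -0.8, -0.1]
grip_width: 0.0006
grasp_force: 0.0
```

Request:
servo_tool --series '[[[0,0,0.003,0,0,0,0],[0,0,0.006,0,0,0,0],[0,0,0.008,0,0,0,0],[0,0,0.01,0,0,0,0],[0,0,0.01,0,0,0,0]]]'

```text
time_s: 12.57
tool_pos: [0.6084, -0.2359, 0.0566]
tool_rot: [180.0, -0.0, 106.1]
force: [-0.7, 0.4, -0.0]
grip_width: 0.0005
grasp_force: 0.0
```

Request:
servo_tool --series '[[[0,0,0.0015,0,0,0,0],[0,0,0.003,0,0,0,0],[0,0,0.003,0,0,0,0]]]'

```text
time_s: 12.82
tool_pos: [0.6084, -0.2359, 0.0557]
tool_rot: [-180.0, -0.0, 106.1]
force: [-0.5, 0.2, -0.9]
grip_width: 0.0003
grasp_force: 0.0
```

Request:
servo_tool --series '[[[0,0,0.0015,0,0,0,0],[0,0,0.003,0,0,0,0],[0,0,0.003,0,0,0,0]]]'

```text
time_s: 13.07
tool_pos: [0.6086, -0.236, 0.0551]
tool_rot: [180.0, 0.0, 106.1]
force: [-0.4, 0.2, 1.4]
grip_width: 0.0005
grasp_force: 0.7
```

Request:
servo_tool --series '[[[0,0,0.001,0,0,0,0],[0,0,0.002,0,0,0,0],[0,0,0.002,0,0,0,0]]]'

```text
time_s: 13.32
tool_pos: [0.6086, -0.2361, 0.0549]
tool_rot: [180.0, 0.0, 106.1]
force: [-0.9, 0.0, 3.9]
grip_width: 0.0002
grasp_force: 2.3
```

Request:
servo_tool --series '[[[0,0,0.001,0,0,0,0],[0,0,0.002,0,0,0,0],[0,0,0.002,0,0,0,0]]]'

```text
time_s: 13.57
tool_pos: [0.6088, -0.2366, 0.0547]
tool_rot: [179.9, 0.1, 106.1]
force: [-1.4, -0.0, 6.8]
grip_width: 0.0004
grasp_force: 3.2
```

Request:
servo_tool --series '[[[0,0,0.001,0,0,0,0],[0,0,0.002,0,0,0,0],[0.005,0,0.002,0,0,0,0],[0.01,0,0.002,0,0,0,0],[0.016,0,0.002,0,0,0,0]]]'

```text
time_s: 13.98
tool_pos: [0.6081, -0.2343, 0.055]
tool_rot: [179.9, 0.3, 106.1]
force: [-1.0, -3.5, 8.6]
grip_width: 0.0005
grasp_force: 4.1
```

Request:
servo_tool --series '[[[0.006,0,0,0,0,0,0],[0.012,0,0,0,0,0,0],[0.018,0,0,0,0,0,0],[0.024,0,0,0,0,0,0]]]'

```text
time_s: 14.32
tool_pos: [0.606, -0.227, 0.055]
tool_rot: [179.9, 0.2, 106.1]
force: [-1.9, -2.8, 9.0]
grip_width: 0.0006
grasp_force: 4.2
```

Request:
servo_tool --series '[[[0.006,0,0,0,0,0,0],[0.012,0,0,0,0,0,0],[0.018,0,0,0,0,0,0],[0.024,0,0,0,0,0,0],[0.03,0,0,0,0,0,0],[0.036,0,0,0,0,0,0],[0.042,0,0,0,0,0,0],[0.046,0,0,0,0,0,0],[0.046,0,0,0,0,0,0]]]'

```text
time_s: 15.07
tool_pos: [0.6018, -0.2123, 0.0542]
tool_rot: [179.9, 0.1, 106.1]
force: [-0.7, -0.7, 6.0]
grip_width: 0.0007
grasp_force: 3.3
```

Request:
servo_tool --series '[[[0,0,-0.02,0,0,0,0],[0,0,-0.03,0,0,0,0],[0,0,-0.03,0,0,0,0]]]'

```text
time_s: 15.32
tool_pos: [0.6017, -0.2112, 0.0627]
tool_rot: [179.9, 0.0, 106.2]
force: [0.4, -0.1, -0.4]
grip_width: 0.0008
grasp_force: 0.0
```

```bash
cat > meas.py <<'E'
from look import *
c=cam('wrist'); w=pts(c); X,Y,Z=clampxy(w); o=get_obs(); print(o['time_s'],np.round(o['tool_pos'],4),o['force'])
print('tip clamp xy',np.round(clampxy(np.array(o['tool_pos'])),1))
def med(m,k): return (int(m.sum()),np.round(np.percentile(k[m],[1,5,50,95,99]),1).tolist()) if m.any() else None
print('jaw Y',med((Z>48.5)&(Z<55)&(abs(X)<19)&(abs(X)>15.5)&(Y>45)&(Y<108),Y))
print('pad+jaw Y',med((Z>47)&(Z<55)&(abs(X)<12)&(abs(X)>6)&(Y>45)&(Y<108),Y))
s=(Z>80)&(Z<92)&(abs(X)<40)&(Y>90)&(Y<140); print('cap',s.sum(),[(np.percentile(k[s],1)+np.percentile(k[s],99))/2 for k in (X,Y)],np.median(Z[s]))
hsv=cv2.cvtColor(c['frame'],cv2.COLOR_RGB2HSV)
m=cv2.inRange(hsv,(5,170,120),(18,255,255))>0; m&=(abs(X)<8)&(Y>30)&(Y<105)
print('orange Y',med(m,Y),'Z',med(m,Z))
import sys
if len(sys.argv)>1: save(sys.argv[1],cv2.resize(c['frame'][:250,180:400],(704,600),interpolation=cv2.INTER_CUBIC))
E
python3 meas.py w4.png
```

```text
15.3667 [ 0.6015 -0.211   0.0623] [-0.29841157  0.78586702  0.23526505]
tip clamp xy [ 0.4 14.1 62.3]
jaw Y (171, [65.4, 66.0, 69.7, 101.0, 106.5])
pad+jaw Y (511, [65.5, 66.1, 72.4, 85.7, 96.3])
cap 2814 [np.float64(-0.6114289486785918), np.float64(112.69960578375785)] 85.09679925633645
orange Y (108, [74.7, 74.7, 77.9, 81.1, 81.1]) Z (108, [42.1, 42.4, 43.8, 45.0, 45.9])
```

Request:
servo_tool --series '[[[-0.04,0,0,0,0,0,0],[-0.086,0,0,0,0,0,0],[-0.086,0,0,0,0,0,0],[-0.086,0,0.015,0,0,0,0],[-0.086,0,0.022,0,0,0,0],[-0.086,0,0.026,0,0,0,0],[-0.086,0,0.03,0,0,0,0],[-0.086,0,0.03,0,0,0,0]]]'

```text
time_s: 16.03
tool_pos: [0.6086, -0.2373, 0.0546]
tool_rot: [180.0, 0.1, 106.1]
force: [-1.3, -1.8, 8.8]
grip_width: 0.0005
grasp_force: 3.9
```

Request:
servo_tool --series '[[[0.005,0,0,0,0,0,0],[0.012,0,0,0,0,0,0],[0.02,0,0,0,0,0,0],[0.028,0,0,0,0,0,0],[0.036,0,0,0,0,0,0],[0.044,0,0,0,0,0,0],[0.052,0,0,0,0,0,0],[0.06,0,0,0,0,0,0],[0.068,0,0,0,0,0,0],[0.076,0,0,0,0,0,0],[0.082,0,0,0,0,0,0],[0.086,0,0,0,0,0,0]]]'

```text
time_s: 17.03
tool_pos: [0.6012, -0.2117, 0.0541]
tool_rot: [180.0, 0.1, 106.1]
force: [-1.9, -0.2, 4.6]
grip_width: 0.0009
grasp_force: 2.6
```

Request:
servo_tool --series '[[[0,0,0,0,0,0,0],[0,0,-0.02,0,0,0,0],[0,0,-0.03,0,0,0,0],[0,0,-0.03,0,0,0,0]]]'

```text
time_s: 17.37
tool_pos: [0.6018, -0.2106, 0.0627]
tool_rot: [179.9, -0.0, 106.2]
force: [0.3, -0.3, -0.0]
grip_width: 0.0005
grasp_force: 0.0
```

```bash
python3 meas.py
```

```text
17.4167 [ 0.6016 -0.2106  0.0623] [-0.22951381 -0.37216575  0.08808195]
tip clamp xy [ 0.6 14.5 62.3]
jaw Y (170, [72.8, 73.6, 77.5, 92.1, 105.6])
pad+jaw Y (504, [72.8, 73.5, 79.4, 93.3, 96.8])
cap 2806 [np.float64(-0.6362585815411892), np.float64(112.76932724265727)] 85.06812354729954
orange Y (111, [82.2, 82.5, 86.2, 89.5, 89.6]) Z (111, [42.2, 42.8, 43.9, 45.0, 45.2])
```

Request:
servo_tool --series '[[[-0.04,0,0,0,0,0,0],[-0.09,0,0,0,0,0,0],[-0.09,0,0,0,0,0,0],[-0.09,0,0.015,0,0,0,0],[-0.09,0,0.022,0,0,0,0],[-0.09,0,0.026,0,0,0,0],[-0.09,0,0.03,0,0,0,0],[-0.09,0,0.03,0,0,0,0]]]'

```text
time_s: 18.08
tool_pos: [0.6088, -0.2378, 0.0544]
tool_rot: [180.0, 0.1, 106.2]
force: [-2.3, -1.2, 8.1]
grip_width: 0.0005
grasp_force: 4.1
```

Request:
servo_tool --series '[[[0.005,0,0,0,0,0,0],[0.012,0,0,0,0,0,0],[0.019,0,0,0,0,0,0],[0.026,0,0,0,0,0,0],[0.033,0,0,0,0,0,0],[0.04,0,0,0,0,0,0],[0.047,0,0,0,0,0,0],[0.054,0,0,0,0,0,0],[0.061,0,0,0,0,0,0],[0.068,0,0,0,0,0,0],[0.075,0,0,0,0,0,0],[0.078,0,0,0,0,0,0]]]'

```text
time_s: 19.08
tool_pos: [0.6025, -0.2162, 0.0549]
tool_rot: [179.9, 0.2, 106.1]
force: [-1.9, -2.5, 8.8]
grip_width: 0.0002
grasp_force: 4.5
```

Request:
servo_tool --series '[[[0,0,0,0,0,0,0],[0,0,-0.02,0,0,0,0],[0,0,-0.03,0,0,0,0],[0,0,-0.03,0,0,0,0]]]'

```text
time_s: 19.42
tool_pos: [0.6027, -0.2137, 0.0625]
tool_rot: [179.9, -0.0, 106.2]
force: [0.1, -0.7, -0.2]
grip_width: 0.0005
grasp_force: 0.0
```

```bash
python3 meas.py w5.png
```

```text
19.4667 [ 0.6025 -0.2137  0.062 ] [ 0.72775253 -0.04427413 -1.54383786]
tip clamp xy [ 0.7 11.3 62. ]
jaw Y (184, [79.7, 80.2, 84.1, 87.8, 107.6])
pad+jaw Y (555, [79.7, 80.3, 86.8, 101.7, 103.6])
cap 2513 [np.float64(-0.9178312766955781), np.float64(117.4729144117762)] 85.45012753318964
orange Y (116, [89.0, 89.1, 92.4, 95.2, 95.7]) Z (116, [41.6, 42.2, 43.7, 45.1, 45.6])
```

View pics/w5.png

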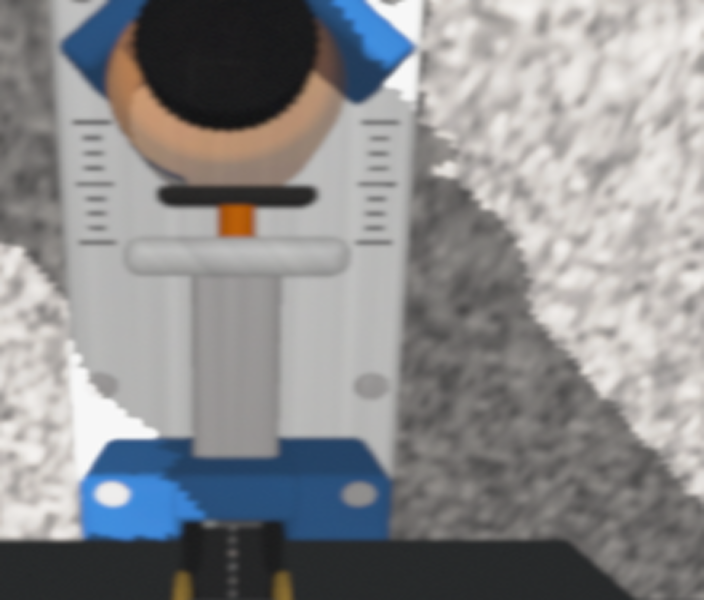

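Wrist crop: the pad (238,195) touches the bottle, which is nearly in the V. The pin/gap at (237,220) is still about full length, so a little more closing is needed.

Request:
servo_tool --series '[[[-0.03,0,0,0,0,0,0],[-0.062,0,0,0,0,0,0],[-0.062,0,0,0,0,0,0],[-0.062,0,0.015,0,0,0,0],[-0.062,0,0.022,0,0,0,0],[-0.062,0,0.026,0,0,0,0],[-0.062,0,0.03,0,0,0,0],[-0.062,0,0.03,0,0,0,0]]]'

```text
time_s: 20.13
tool_pos: [0.6076, -0.2343, 0.0549]
tool_rot: [180.0, 0.1, 106.1]
force: [-3.8, -0.0, 10.3]
grip_width: 0.0003
grasp_force: 5.0
```

Request:
servo_tool --series '[[[0.005,0,0,0,0,0,0],[0.012,0,0,0,0,0,0],[0.019,0,0,0,0,0,0],[0.026,0,0,0,0,0,0],[0.033,0,0,0,0,0,0],[0.04,0,0,0,0,0,0],[0.045,0,0,0,0,0,0],[0.045,0,0,0,0,0,0]]]'

```text
time_s: 20.8
tool_pos: [0.604, -0.2218, 0.055]
tool_rot: [179.9, 0.2, 106.1]
force: [-2.9, -2.4, 9.5]
grip_width: 0.0006
grasp_force: 4.7
```

Request:
servo_tool --series '[[[0,0,-0.02,0,0,0,0],[0,0,-0.03,0,0,0,0],[0,0,-0.03,0,0,0,0]]]'

```text
time_s: 21.05
tool_pos: [0.6041, -0.2189, 0.0624]
tool_rot: [179.9, -0.0, 106.2]
force: [-0.6, 0.3, -0.2]
grip_width: 0.0005
grasp_force: 0.0
```

```bash
python3 meas.py w6.png
```

```text
21.1 [ 0.6039 -0.2188  0.062 ] [ 0.27563896  0.22927457 -0.13112708]
tip clamp xy [ 0.5  6.  62. ]
jaw Y (186, [83.1, 83.6, 87.2, 90.9, 91.5])
pad+jaw Y (608, [83.0, 83.5, 89.9, 103.5, 105.0])
cap 1617 [np.float64(0.0146774571844972), np.float64(115.26367584539436)] 85.48912081595944
orange Y (97, [81.4, 81.4, 94.5, 96.8, 97.1]) Z (97, [41.9, 42.4, 43.8, 45.2, 45.7])
```

Jaw moved 3.4 mm and the pad back 1.7 mm, so the bottle is home with about 1.8 mm of press. About 2.2 mm more is needed, a 7–8.5 mm stroke.

Request:
servo_tool --series '[[[-0.033,0,0,0,0,0,0],[-0.033,0,0,0,0,0,0],[-0.033,0,0.015,0,0,0,0],[-0.033,0,0.022,0,0,0,0],[-0.033,0,0.026,0,0,0,0],[-0.033,0,0.03,0,0,0,0],[-0.033,0,0.03,0,0,0,0]]]'

```text
time_s: 21.68
tool_pos: [0.6067, -0.231, 0.055]
tool_rot: [179.9, 0.1, 106.1]
force: [-1.9, -2.0, 10.0]
grip_width: 0.0002
grasp_force: 5.3
```

Request:
servo_tool --series '[[[0.005,0,0,0,0,0,0],[0.01,0,0,0,0,0,0],[0.016,0,0,0,0,0,0],[0.022,0,0,0,0,0,0],[0.028,0,0,0,0,0,0],[0.028,0,0,0,0,0,0]]]'

```text
time_s: 22.18
tool_pos: [0.6045, -0.2236, 0.055]
tool_rot: [179.9, 0.2, 106.1]
force: [-1.4, -3.7, 9.3]
grip_width: 0.0006
grasp_force: 4.7
```

Request:
servo_tool --series '[[[0,0,-0.02,0,0,0,0],[0,0,-0.05,0,0,0,0],[-0.08,0,-0.1,0,0,0,0],[-0.16,0,-0.1,0,0,0,0],[-0.16,0,-0.1,0,0,0,0],[-0.16,0,-0.1,0,0,0,0]]]'

```text
time_s: 22.68
tool_pos: [0.617, -0.2684, 0.0832]
tool_rot: [-180.0, 0.0, 106.0]
force: [0.4, 0.8, 0.3]
grip_width: 0.0005
grasp_force: 0.0
```

```bash
python3 meas.py w7.png
```

```text
22.7333 [ 0.6171 -0.2666  0.0827] [0.38250093 0.4540536  0.17020545]
tip clamp xy [ -0.  -43.6  82.7]
jaw Y (46, [84.4, 84.6, 85.5, 86.3, 86.5])
pad+jaw Y (119, [84.3, 84.4, 85.1, 86.1, 86.3])Traceback (most recent call last):
  File "meas.py", line 7, in <module>
    s=(Z>80)&(Z<92)&(abs(X)<40)&(Y>90)&(Y<140); print('cap',s.sum(),[(np.percentile(k[s],1)+np.percentile(k[s],99))/2 for k in (X,Y)],np.median(Z[s]))
                                                                      ~~~~~~~~~~~~~^^^^^^^^
    return _quantile_unchecked(
        a, q, axis, out, overwrite_input, method, keepdims, weights)
    return _ureduce(a,
                    func=_quantile_ureduce_func,
    ...<5 lines>...
                    overwrite_input=overwrite_input,
                    method=method)
    r = func(a, **kwargs)
    result = _quantile(arr,
                       quantiles=q,
    ...<2 lines>...
                       out=out,
                       weights=wgt)
    slices_having_nans = np.isnan(arr[-1, ...])
                                  ~~~^^^^^^^^^
IndexError: index -1 is out of bounds for axis 0 with size 0
```

Request:
servo_tool --series '[[[0,0,-0.1,0,0,0,0],[0.05,0,-0.2,0,0,0,0],[0.12,0,-0.24,0,0,0,0],[0.2,0,-0.24,0,0,0,0],[0.2,0,-0.24,0,0,0,0],[0.2,0,-0.24,0,0,0,0],[0.2,0,-0.24,0,0,0,0]]]'

```text
time_s: 23.32
tool_pos: [0.6006, -0.2083, 0.1546]
tool_rot: [-180.0, -0.0, 106.2]
force: [0.4, -0.0, -0.6]
grip_width: 0.0005
grasp_force: 0.0
```

```bash
python3 meas.py w7.png
```

```text
23.3667 [ 0.6004 -0.2094  0.1546] [ 0.54588825 -0.05330142 -0.55251549]
tip clamp xy [ -0.2  16.  154.6]
jaw Y (69, [84.9, 85.0, 89.1, 92.9, 93.3])
pad+jaw Y (238, [84.9, 85.0, 91.6, 100.9, 104.5])
cap 999 [np.float64(-0.1572337370252006), np.float64(121.44727425596592)] 85.4502656914315
orange Y (25, [82.2, 82.2, 95.0, 96.6, 96.6]) Z (25, [42.6, 43.1, 43.7, 45.0, 45.5])
```

View pics/w7.png

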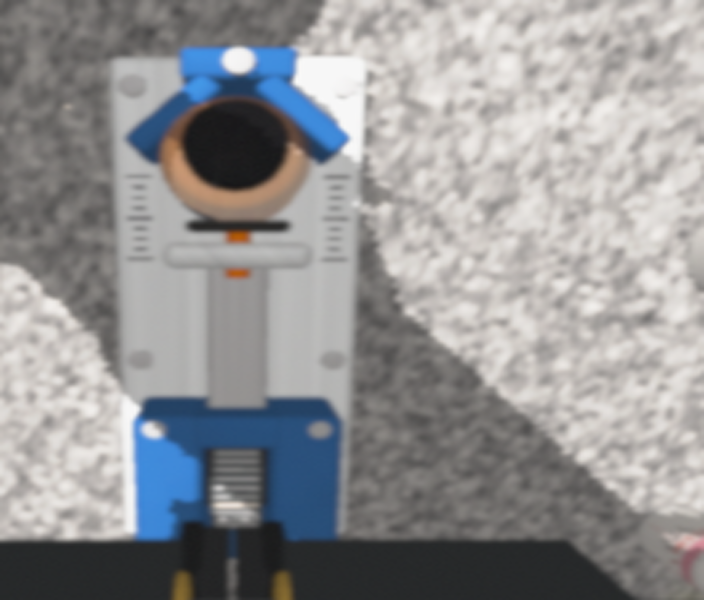

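View: bottle in the V, pad against it. The pin now sticks out behind the jaw at (237,272) by about 9 px, roughly 3.3 mm. Now a sub-pixel check.

```bash
cat > pin.py <<'E'
from look import *
from scipy.ndimage import map_coordinates
c=cam('wrist'); f=c['frame'].astype(float)
P=np.array(c['rotation']); o=np.array(c['origin'])
def px(X,Y,Z):
    p=np.array([*(O+(X*ex+Y*ey)/1000),Z/1000]); q=P.T@(p-o); return c['fy']*q[1]/q[2]+c['cy'],c['fx']*q[0]/q[2]+c['cx']
Ys=np.arange(70,106,.5); prof=[]
for Y in Ys:
    s=[]
    for X in (-0.5,.5,1.5):
        v,u=px(X,Y,44.); s.append([map_coordinates(f[...,k],[[v],[u]],order=1)[0] for k in range(3)])
    s=np.mean(s,0); prof.append(s[0]-s[2])
for a,b in zip(Ys,prof):
    print(a,int(b),end='; ')
prof=np.array(prof); pk=np.percentile(prof,97); print('\npk',pk)
r=(Ys<88); g=(Ys>88)&(Ys<102); print('rear len',np.clip(prof[r],0,None).sum()*.5/pk,'front len',np.clip(prof[g],0,None).sum()*.5/pk)
E
python3 pin.py
```

```text
70.0 2; 70.5 2; 71.0 2; 71.5 3; 72.0 3; 72.5 3; 73.0 3; 73.5 3; 74.0 3; 74.5 3; 75.0 3; 75.5 3; 76.0 3; 76.5 3; 77.0 3; 77.5 3; 78.0 3; 78.5 3; 79.0 4; 79.5 6; 80.0 17; 80.5 34; 81.0 64; 81.5 97; 82.0 133; 82.5 147; 83.0 150; 83.5 119; 84.0 87; 84.5 54; 85.0 31; 85.5 11; 86.0 6; 86.5 2; 87.0 1; 87.5 1; 88.0 1; 88.5 0; 89.0 0; 89.5 0; 90.0 0; 90.5 0; 91.0 0; 91.5 1; 92.0 3; 92.5 11; 93.0 24; 93.5 54; 94.0 87; 94.5 122; 95.0 146; 95.5 158; 96.0 154; 96.5 142; 97.0 112; 97.5 80; 98.0 46; 98.5 24; 99.0 7; 99.5 4; 100.0 4; 100.5 8; 101.0 14; 101.5 19; 102.0 23; 102.5 26; 103.0 28; 103.5 29; 104.0 31; 104.5 34; 105.0 38; 105.5 44; 
pk 150.07986241617323
rear len 3.4234705391584983 front len 4.104152417150327
```

Request:
servo_tool --series '[[[-0.03,0,0.08,0,0,0,0],[-0.058,0,0.18,0,0,0,0],[-0.058,0,0.26,0,0,0,0],[-0.058,0,0.3,0,0,0,0],[-0.058,0,0.318,0,0,0,0],[-0.058,0,0.327,0,0,0,0],[-0.058,0,0.333,0,0,0,0],[-0.058,0,0.338,0,0,0,0],[-0.058,0,0.339,0,0,0,0],[-0.058,0,0.339,0,0,0,0]]]'

```text
time_s: 24.25
tool_pos: [0.6066, -0.2266, 0.0551]
tool_rot: [179.9, 0.1, 106.2]
force: [-1.6, 1.0, 5.7]
grip_width: 0.0006
grasp_force: 2.4
```

Request:
servo_tool --series '[[[0.003,0,0,0,0,0,0],[0.006,0,0,0,0,0,0],[0.008,0,0,0,0,0,0],[0.008,0,0,0,0,0,0]]]'

```text
time_s: 24.58
tool_pos: [0.6061, -0.2247, 0.0551]
tool_rot: [179.9, 0.1, 106.1]
force: [-0.9, 2.2, 6.3]
grip_width: 0.0001
grasp_force: 3.1
```

Request:
servo_tool --series '[[[0,0,-0.02,0,0,0,0],[0,0,-0.08,0,0,0,0],[0.02,0,-0.2,0,0,0,0],[0.05,0,-0.3,0,0,0,0],[0.05,0,-0.339,0,0,0,0],[0.05,0,-0.339,0,0,0,0],[0.05,0,-0.339,0,0,0,0],[0.05,0,-0.339,0,0,0,0]]]'

```text
time_s: 25.25
tool_pos: [0.5998, -0.2091, 0.1534]
tool_rot: [-179.9, -0.1, 106.1]
force: [-0.3, 0.1, 0.7]
grip_width: 0.0007
grasp_force: 0.0
```

```bash
python3 pin.py|tail -1; python3 meas.py
```

```text
rear len 3.882783009274013 front len 3.469840958500132
25.35 [ 0.5996 -0.2092  0.1531] [-0.6146336   0.2907618   0.14841513]
tip clamp xy [ -0.9  16.4 153.1]
jaw Y (82, [85.4, 85.4, 89.5, 93.6, 93.6])
pad+jaw Y (239, [85.4, 85.4, 92.0, 102.7, 104.9])
cap 1012 [np.float64(0.1443559939632566), np.float64(121.46621524457424)] 85.41208419817505
orange Y (30, [81.8, 81.8, 89.5, 97.0, 97.0]) Z (30, [42.0, 42.4, 43.8, 44.6, 45.5])
```

The pin now reads about 4 mm, the bottle is seated, and the arm is clear. Handing in.

```bash
python3 -c "
from cell import env
print(env.sign_off())"
```

```text
the job is handed in; nothing more can be done
None
```

The amber bottle stands upright in the clamp, held in the V block with the sprung pad pushed in about 4 mm by camera measurement; the arm let go and was clear when I handed the job in after about 25 s. Wheel force readings peaked at about 10 N, and the result of the judging was not shown.

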